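Draw back and hold the cartridge dispenser's plunger

TASK

The cartridge in the bench dispenser gun is about to be changed. Squeeze the gun's trigger all the way in, hold it for a moment and let it spring right back; then take the upright handle at the end of the sprung plunger rod, pull the rod out until its pointer is level with the fin of the index rider on the scale rail, and keep it there: finish while still gripping the handle, with the rod held steady at the mark. Do not shift the rider, and leave the things standing around where they are.

Things in the scene. Friction and masses are not known exactly. Their poses are not given: they have to be found in the camera images.
- dispenser: Cartridge gun fixed on its side in a grey bench cradle. Origin: on the bench under the gun's axis, at the back end of its 44 mm housing; z up. The axis runs along its own y at z = 85 mm: nozzle toward -y (to y = -158 mm), plunger rod out of the back toward +y. Gun up to 49 mm thick, top z = 110 mm. All mm coordinates below are in this frame
- trigger (a joint): Sprung trigger: 0 rest, 0.28 rad fully in (stop). Swings level about an upright pivot at x = -28, y = -50 mm, toward the grip (+y), when squeezed between a finger on its outer side and one on the grip's back face. 5 N on the pad starts it, 11 N brings it to the stop; springs back when let go
- trigger_pad (a point): Centre of the trigger's flat pad (52 mm long, 9 thick, 18 tall), at rest at x = -80, y = -60, z = 85 mm; its outer side there is at y = -65 mm at rest, y = -50 mm fully in: trigger and grip together are 61 mm wide at rest, 46 mm squeezed
- plunger (a joint): Plunger rod, sliding out along the dispenser's +y: 0 rest (in), stop at 0.075 m. A spring draws it back in: about 5 N at rest, 5 N + 0.12 N per mm pulled out
- pull_handle: Upright black handle sleeve on the bent-up end of the rod, 14 mm thick (17 mm at its end collars), z = 100 to 156 mm. Origin: on its centre line at z = 130 mm, the height to grip; at rest at x = 0, y = 70 mm. The rod below (8 mm thick) is at z = 85 mm. Moves with the plunger; the sleeve turns about its own line, the rod does not. 55 mm clear to the gun's back end at rest
- pointer (a point): Tip of the rod's flat steel pointer, z = 85 mm, 34 mm to the -x side of the handle's centre line and at the same y as the handle; moves with the plunger
- mark (a point): The mark: rod side of the index rider, a dark steel saddle 18 x 12 mm with a thin fin across its top (top z = 94 mm), clamped on the scale rail, x = -37 mm, 3 mm beside the pointer's path, 30 to 55 mm further along +y than the pointer at rest. Pointer and mark are level when their y is equal. The rider slips along the rail if pushed with over 20 N
- grip (a point): On the centre line of the gun's fixed black grip, at x = -80, y = -15, z = 85 mm. The grip sticks out level toward -x from the gun to x = -122 mm; 26 mm tall, 22 mm thick, from y = -26 (front) to y = -4 mm (back). Nothing under it but the bench
- rail (a point): Middle of the top of the scale rail beside the rod: at x = -45, y = 85, z = 82 mm; the rail is 14 mm wide, 150 mm long along y, with ticks every 10 mm
- jaw_model: Bystander: plaster jaw model, 62 x 61 x 26 mm, beyond the nozzle. Origin: centre of underside
- small_ring: Bystander: small casting ring, 32 mm across, 40 mm tall, open tube, in front of the rail. Origin: centre of underside
- oil_jar: Bystander: small jar with black lid, 39 mm across, 76 mm tall. Origin: centre of underside
- spare_ring: Bystander: large casting ring, 62 mm across, 60 mm tall. Origin: centre of underside

How it is judged:
By the outcome, as a careful person would: the job done as asked, in the order asked, and still so for the second after the job is handed in, while the arm keeps its last pose, push and grip.
It also fails if it takes over 42 s, if anything falls off the work surface, if the arm or the gripper's body presses on something with over 40 N, if the wrist force passes 120 N, or if a joint passes its speed limit or range.

ROBOT

A 6-joint arm with a two-finger parallel gripper is mounted at the origin on a cart in front of the work surface, level with it; the furniture and walls round the work are solid. World frame = base frame: x ahead of the robot, y to its left, z up, the work surface at z = 0. Lengths are in m, angles in degrees, forces in N, time in s.
With the tool pointing down it reaches from about 0.35 to 0.775 m from the base axis. Payload 7.3 kg.
Tool frame: the origin (TCP) lies midway between the tips of the shut fingers; the grasp point (between the pads) lies 19 mm behind it; z points along the fingers, y is the line along which they close (so a half turn about z gives the same grasp; the last joint's range is limited). The gripper opens to 92 mm and grips with 3 to 60 N. Pads are 19 mm wide; open, the fingers measure 130 mm over their backs; the gripper's body (75 mm by 190 mm) begins 47 mm behind the grasp point.
Start: joints at [-79.469, 19.595, 87.324, -0, 73.075, -8.365], TCP at [0.17, -0.497, 0.227] pointing down, gripper open.
Joint ranges: [-145.02, 145.02], [-44.19, 115.74], [2.07, 154.8], [-57.11, 237.11], [16.16, 152.29], [-177.93, 177.93]. Speed limits (degrees/s): [147.25, 147.25, 180, 180, 180, 180].

INTERFACE

Orientations are given as [roll, pitch, yaw] about the fixed x, y, z axes, in that order (R = Rz(yaw) Ry(pitch) Rx(roll)).
In Python, from workcell import r, viewer gives the robot as it stands.
- The arm moves only by the tool play_rows, never from a script. Its argument "rows" is a list of rows, each an object of numbers: "claw": the finger opening in mm, from 0 to 91.8; "x", "y", "z": the shift along the world's x, y, z in mm; "roll": the turn about the world's z in rad. In form: [{"claw": .., "x": .., "y": .., "z": .., "roll": ..}, ...]. A call has 1 to 20 rows; each row is the pose to reach, as a shift and turn from the pose commanded when the call began; what a row does not reach only later rows make up. A row lasts 1/8 s, in which the tool goes at most 62.5 mm and 10.7 degrees, less where a joint would pass 70% of its speed; a pose out of reach is approached as far as the arm can. A call with a gripper value outside its range is refused whole. The fingers move at their own pace and stop on an object; "newtons" is the grip in N (left out, the last holds). Time passes only in rows, so rows that repeat a pose let the fingers close. It gives the time, the measured TCP pose, the force, the opening and the grip force at its end, in the units of the state.
- r.state(): the state, without advancing time (a new reading comes with each control period).
- viewer.read_camera(name): name is "side" or "top" or "wrist"; returns (picture, depth): 384x512x3 uint8, red, green, blue; 384x512 float32, m along the optical axis (not along the pixel's ray), 0 where there is no reading.
- viewer.camera_params(name): a dict with "camera_matrix" (3x3 intrinsics, pixels), "world_from_camera" (4x4, takes a point from camera to world coordinates). Camera axes: x right, y up, looking along -z (the intrinsics and any distortion apply to the point x, -y, -z); pixel columns grow to the right and rows downward; lengths in m; the calibration is good to about 2 mm. The wrist camera is an equidistant fisheye: a pixel r from the principal point sees the ray r / f radians off the axis. A picture is of the moment at which its call begins: read the wrist's pose just before it. camera_params takes no time and is no camera call; for the wrist camera it gives the pose at the moment of the call.
- r.sign_off(): hands the job in; it is judged then, once.
The state is a dict: "clock": time; "qpos": joint angles; "qvel": joint speeds; "effort": joint torques, N m; "ee_pos": TCP position; "tcp_rot": TCP orientation; "contact_force": force on the tool from outside, world axes, zero at the start; "wrist_torque": the same for the moment, N m; "finger_gap": finger opening in m; "finger_force": force on a finger pad.
Only numpy, scipy, OpenCV 4.12 (cv2) and the standard library are available. Lean on these libraries where they do the work, as an engineer would, in place of code of your own. Each camera call takes 0.05 s, during which the arm holds its last target. There are 200 camera calls.

## Working session

There is one attempt and no reset: what is moved stays moved. The work goes in short steps, Python scripts to look and compute and a tool call to move; the robot and the scene stay as the last step left them, time stands still between calls to the robot, and variables do not carry over. Pictures are saved under pics/ and viewed, at most 10 in all, crops included, and the job is handed in when it is done.

Besides the shell and the picture viewer there is one more tool, called after "Emit:" in YAML: its name, and indented under it one key for each argument. play_rows: Moves the arm, as the interface text tells. Its arguments: {"type":"object","properties":{"rows":{"type":"array","items":{"type":"object","properties":{"claw":{"type":"number"},"x":{"type":"number"},"y":{"type":"number"},"z":{"type":"number"},"roll":{"type":"number"}}}},"newtons":{"type":"number"}},"required":["rows"]}

```bash
mkdir -p pics
cat > h.py <<'E'
import numpy as np, cv2
from workcell import r, viewer
def snap(n,f):
    P=viewer.camera_params(n); im,d=viewer.read_camera(n)
    np.savez('pics/'+f+'.npz',im=im,d=d,K=P['camera_matrix'],T=P['world_from_camera'])
    cv2.imwrite('pics/'+f+'.png',im[:,:,::-1]); return im,d,P
def load(f): return np.load('pics/'+f+'.npz')
def cloud(z):  # pinhole depth -> world points
    K,T,d=z['K'],z['T'],z['d']; v,u=np.mgrid[:d.shape[0],:d.shape[1]]
    p=np.stack([(u-K[0,2])/K[0,0]*d,-(v-K[1,2])/K[1,1]*d,-d,np.ones_like(d)],-1)
    return (p@T.T)[...,:3]
def ray(z,u,v,h):
    K,T=z['K'],z['T']; c=np.array([(u-K[0,2])/K[0,0],-(v-K[1,2])/K[1,1],-1.])
    w=T[:3,:3]@c; return T[:3,3]+w*(h-T[2,3])/w[2]
E
python3 - <<'E'
from h import *
a=snap('top','top0'); b=snap('side','side0')
for n in('top','side'): print(viewer.camera_params(n))
cv2.imwrite('pics/both.png',cv2.resize(np.hstack([a[0],b[0]])[:,:,::-1],(800,300)))
print(r.state())
E
```

```text
{'camera_matrix': array([[492.72155172,   0.        , 251.76933434],
       [  0.        , 492.72155172, 194.66295495],
       [  0.        ,   0.        ,   1.        ]]), 'world_from_camera': array([[ 0.00645784,  0.99438804, -0.10559697,  0.37433032],
       [-0.99993228,  0.00744387,  0.00894616,  0.14082734],
       [ 0.00968201,  0.10553204,  0.99436877,  1.44691923],
       [ 0.        ,  0.        ,  0.        ,  1.        ]])}
{'camera_matrix': array([[407.54737955,   0.        , 264.68942147],
       [  0.        , 407.54737955, 191.08354868],
       [  0.        ,   0.        ,   1.        ]]), 'world_from_camera': array([[-0.9308164 ,  0.16194552, -0.32764994,  0.16636766],
       [-0.3652753 , -0.44271779,  0.81888639,  0.94078654],
       [-0.01244147,  0.88191531,  0.47124368,  0.54999967],
       [ 0.        ,  0.        ,  0.        ,  1.        ]])}
{'clock': 0.1, 'qpos': array([-7.94688934e+01,  1.96315749e+01,  8.73699253e+01, -4.82685867e-05,
        7.30762388e+01, -8.36674836e+00]), 'qvel': array([ 0.05614262, -0.06408084, -0.03691373,  0.0748399 ,  0.03054972,
        0.1059771 ]), 'effort': array([ 1.69217004e-03, -4.32003415e+01, -2.44695014e+01,  7.19408761e-02,
        5.26176731e-02, -5.01894726e-05]), 'ee_pos': array([ 0.1699794 , -0.4963442 ,  0.22613351]), 'tcp_rot': array([-1.79923082e+02, -1.12660493e-02,  1.88978615e+01]), 'contact_force': array([-0.77602431, -0.49286588, -0.82619866]), 'wrist_torque': array([-0.00123824,  0.04540882, -0.00769922]), 'finger_force': 0.0, 'finger_gap': 0.09160629720597988}
```

View pics/top0.png

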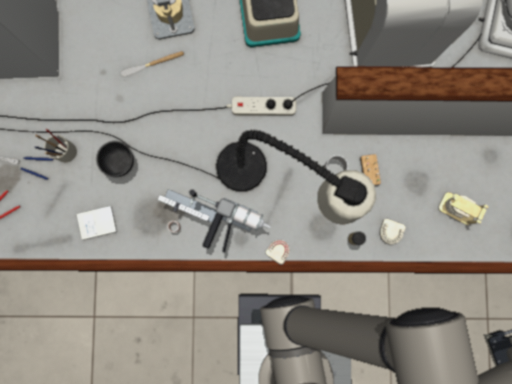

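View pics/side0.png

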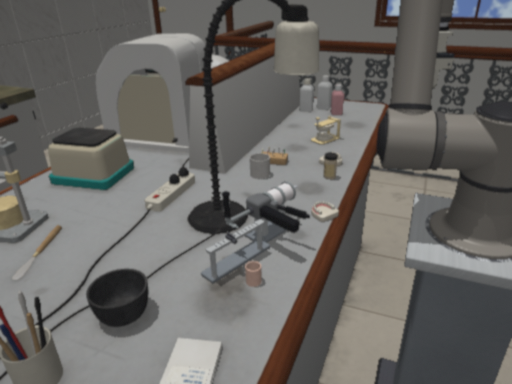

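The top view shows the gun at (160–270, 190–250): nozzle at (268,230), rod end at (163,197), with grip and trigger at (212,232) and (228,240). The side view shows the gun at (200–310, 185–275), and the lamp neck stands behind it. Next I'll zoom in.

Run:
```python
from h import *
a=load('top0');b=load('side0')
A=cv2.resize(a['im'][175:265,150:290],None,fx=5.6,fy=5.6,interpolation=cv2.INTER_CUBIC)[:,:,::-1]
B=cv2.resize(b['im'][170:300,190:350],None,fx=4.9,fy=4.6,interpolation=cv2.INTER_CUBIC)[:,:,::-1]
cv2.imwrite('pics/cA.png',A);cv2.imwrite('pics/cB.png',B)
C=cloud(a)
for h in range(20,170,10):
    m=(abs(C[...,2]*1000-h)<5); m[:175]=0;m[265:]=0;m[:,:150]=0;m[:,290:]=0
    q=C[m]
    if len(q): print(h,len(q),q.min(0).round(3),q.max(0).round(3))
```

```text
20 670 [0.329 0.022 0.015] [0.585 0.367 0.025]
30 76 [0.341 0.029 0.025] [0.583 0.368 0.035]
40 28 [0.418 0.338 0.036] [0.447 0.369 0.045]
50 1 [0.424 0.34  0.045] [0.424 0.34  0.045]
70 3 [0.459 0.253 0.072] [0.468 0.301 0.075]
80 280 [0.366 0.083 0.075] [0.517 0.39  0.085]
90 416 [0.36  0.078 0.085] [0.517 0.372 0.095]
100 621 [0.371 0.1   0.095] [0.524 0.339 0.105]
110 288 [0.411 0.106 0.105] [0.515 0.292 0.115]
120 2 [0.518 0.282 0.121] [0.521 0.283 0.125]
130 4 [0.512 0.282 0.126] [0.515 0.287 0.134]
140 1 [0.511 0.289 0.137] [0.511 0.289 0.137]
150 12 [0.512 0.282 0.153] [0.526 0.295 0.155]
160 18 [0.512 0.281 0.155] [0.525 0.294 0.162]
```

View pics/cA.png

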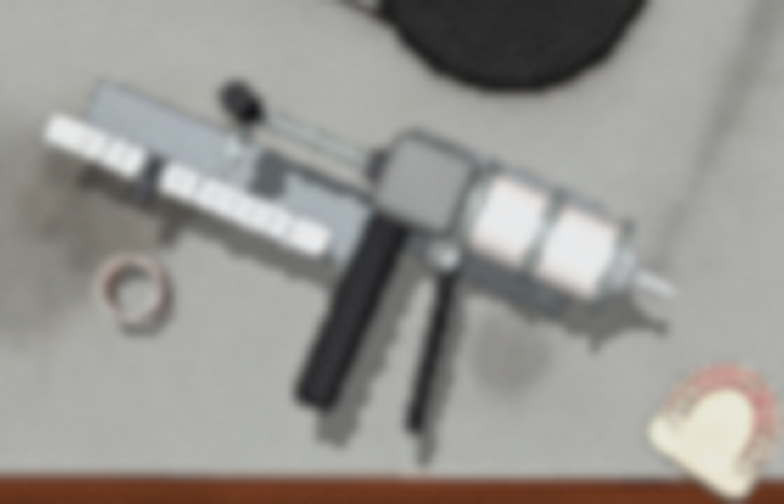

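View pics/cB.png

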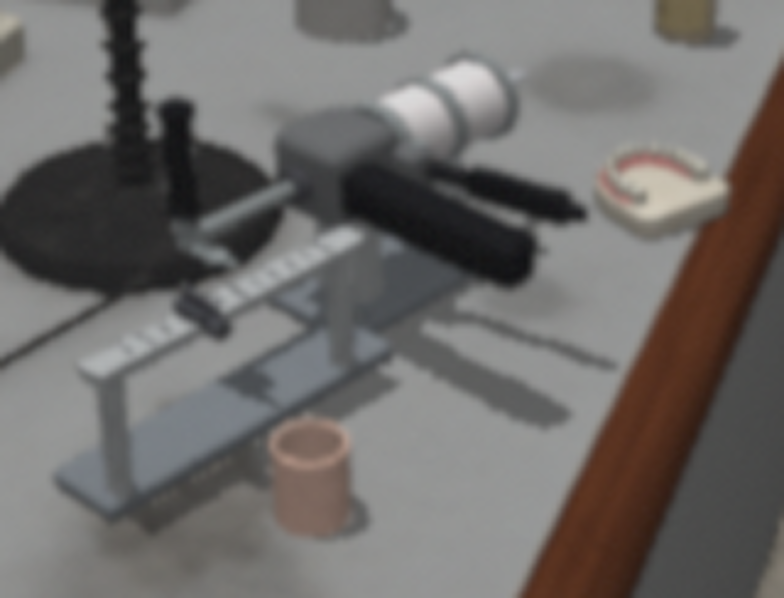

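Crop A shows the handle top at about (240,100), the rider at (152,178), the rail from (48,130) to (325,240), the grip from (390,230) to (318,395), and the trigger from (445,290) to (415,425). Crop B agrees. I'll fit the gun's frame now and find how much room the lamp leaves.

Run:
```python
from h import *
a=load('top0');b=load('side0');C=cloud(a);D=cloud(b)
pa=lambda x,y,h: ray(a,150+x/5.6-.4,175+y/5.6-.4,h)
pb=lambda x,y,h: ray(b,190+x/4.9-.4,170+y/4.6-.4,h)
def tri(qa,qb):
    (A0,A1),(B0,B1)=[((z['T'][:3,3]),(p-z['T'][:3,3])) for z,p in((a,qa),(b,qb))]
    s=np.linalg.lstsq(np.c_[A1,-B1],B0-A0,rcond=None)[0]
    p,q=A0+s[0]*A1,B0+s[1]*B1; return ((p+q)/2*1000).round(1),round(np.linalg.norm(p-q)*1000,1)
print('handle top',tri(pa(236,96,.15),pb(176,107,.15)))
print('rail far end',tri(pa(48,130,.08),pb(100,368,.08)))
print('rail near end',tri(pa(325,240,.08),pb(360,238,.08)))
print('rider',tri(pa(152,172,.09),pb(203,308,.09)))
print('grip end top',tri(pa(315,395,.09),pb(520,255,.09)))
for n,p in dict(rail0=(48,130,.082),rail1=(325,240,.082),grip0=(390,230,.098),grip1=(315,395,.098),trig=(413,428,.094),trigp=(432,355,.094),rid=(152,172,.094)).items(): print(n,(pa(*p)*1000).round(1))
# rail mask: bright points at 75..90 mm
m=(a['im'].min(-1)>205)&(abs(C[...,2]-.083)<.012); m[:,215:]=0;m[:,:150]=0;m[:190]=0;m[225:]=0
v,u=np.nonzero(m); P=np.array([ray(a,x,y,.082) for x,y in zip(u,v)])[:,:2]
(c,s,an)=cv2.minAreaRect((P*1000).astype(np.float32)); print('railrect',c,s,an, cv2.fitLine((P*1000).astype(np.float32),cv2.DIST_HUBER,0,.01,.01).ravel())
for nm,Q in(('top',C),('side',D)):
  m=(Q[...,2]>.2)&(Q[...,0]>.25)&(Q[...,0]<.8)&(abs(Q[...,1]-.1)<.35)
  q=Q[m]
  for h in np.arange(.2,.9,.05):
    s=q[abs(q[:,2]-h)<.025]
    if len(s): print(nm,round(h,2),len(s),s.min(0)[:2].round(2),s.max(0)[:2].round(2))
```

```text
handle top (array([516.6, 286.9, 153.5]), np.float64(3.5))
rail far end (array([506. , 387.3,  82.3]), np.float64(5.6))
rail near end (array([451.7, 249.6,  76.7]), np.float64(7.4))
rider (array([485.6, 335.3,  84. ]), np.float64(4.9))
grip end top (array([375.9, 253. ,  86.1]), np.float64(5.6))
rail0 [508.5 388.6  82. ]
rail1 [454.9 250.4  82. ]
grip0 [459.  217.4  98. ]
grip1 [378.5 252.8  98. ]
trig [362.9 205.2  94. ]
trigp [398.3 196.3  94. ]
rid [487.  334.9  94. ]
railrect (482.7449035644531, 318.9554443359375) (146.0108184814453, 11.586231231689453) 67.10491943359375 [3.8631690e-01 9.2236614e-01 4.8142245e+02 3.1628909e+02]
top 0.2 337 [ 0.25 -0.25] [0.8  0.17]
top 0.25 412 [ 0.25 -0.25] [0.8  0.17]
top 0.3 2129 [ 0.6  -0.25] [0.8  0.17]
top 0.35 285 [ 0.43 -0.1 ] [0.62 0.16]
top 0.4 325 [ 0.43 -0.09] [0.63 0.16]
top 0.45 1361 [ 0.25 -0.12] [0.62 0.15]
top 0.5 1531 [ 0.25 -0.09] [0.61 0.13]
top 0.55 198 [ 0.25 -0.09] [0.57 0.07]
top 0.6 145 [ 0.25 -0.1 ] [ 0.26 -0.06]
top 0.65 36 [ 0.25 -0.09] [ 0.27 -0.08]
top 0.7 603 [ 0.25 -0.18] [ 0.29 -0.07]
top 0.75 1556 [ 0.25 -0.18] [ 0.28 -0.07]
side 0.2 411 [ 0.25 -0.25] [0.8  0.17]
side 0.25 753 [ 0.25 -0.25] [0.8  0.17]
side 0.3 618 [ 0.6  -0.25] [0.8  0.17]
side 0.35 1040 [ 0.42 -0.08] [0.62 0.17]
side 0.4 1212 [ 0.43 -0.09] [0.62 0.16]
side 0.45 1042 [ 0.43 -0.09] [0.62 0.15]
side 0.5 425 [ 0.46 -0.08] [0.6  0.13]
```

Run:
```python
from h import *
a=load('top0');b=load('side0');C=cloud(a).reshape(-1,3);D=cloud(b).reshape(-1,3)
Q=np.r_[C,D]; rr=np.hypot(Q[:,0],Q[:,1]); an=np.degrees(np.arctan2(Q[:,1],Q[:,0]))
print('lamp: angle bins: rmin,zmin,zmax')
m=(rr>.36)&(rr<.68)&(an>-25)&(an<25)&(Q[:,2]>.3)&(Q[:,2]<.66)
for t in range(-24,25,4):
    s=m&(abs(an-t)<2)
    if s.sum()>5: print(t,s.sum(),np.percentile(rr[s],1).round(3),rr[s].max().round(3),np.percentile(Q[s,2],1).round(3),np.percentile(Q[s,2],99).round(3))
print('arm at start: z bins, radial extents in arm plane, lateral')
t=np.radians(-79.5);u=Q[:,0]*np.cos(t)+Q[:,1]*np.sin(t);w=-Q[:,0]*np.sin(t)+Q[:,1]*np.cos(t)
for h in np.arange(.2,1.1,.05):
    s=(abs(Q[:,2]-h)<.025)&(abs(w)<.16)&(u>-.2)&(u<.75)
    if s.sum()>5: print(round(h,2),s.sum(),np.percentile(u[s],[1,99]).round(2),np.percentile(w[s],[1,99]).round(2))
```

```text
lamp: angle bins: rmin,zmin,zmax
-16 23 0.467 0.506 0.428 0.443
-12 595 0.434 0.541 0.336 0.482
-8 1386 0.43 0.542 0.336 0.489
-4 3143 0.437 0.538 0.334 0.502
0 390 0.471 0.542 0.334 0.522
4 242 0.525 0.572 0.513 0.53
8 313 0.553 0.606 0.492 0.527
12 879 0.584 0.644 0.352 0.503
16 433 0.622 0.644 0.301 0.409
arm at start: z bins, radial extents in arm plane, lateral
0.2 1732 [-0.07 -0.04] [-0.01  0.16]
0.25 3265 [-0.07  0.46] [0.01 0.16]
0.3 2808 [-0.06  0.47] [0.01 0.16]
0.35 777 [0.02 0.47] [0.03 0.16]
0.4 266 [0.03 0.51] [0.04 0.16]
0.45 278 [0.05 0.51] [0.04 0.16]
0.5 38 [0.06 0.49] [0.06 0.16]
0.55 27 [0.09 0.36] [0.13 0.16]
0.6 125 [0.15 0.34] [0.12 0.15]
0.65 508 [0.24 0.31] [0.12 0.13]
0.7 6 [0.11 0.25] [0.13 0.16]
0.75 59 [0.19 0.22] [0.15 0.16]
```

Emit:
play_rows:
  rows:
    - {"claw": 91.8, "x": -5, "y": 15, "z": 55, "roll": 0.15}
    - {"claw": 91.8, "x": -10, "y": 35, "z": 110, "roll": 0.3}
    - {"claw": 91.8, "x": -20, "y": 60, "z": 165, "roll": 0.45}
    - {"claw": 91.8, "x": -30, "y": 85, "z": 220, "roll": 0.6}
    - {"claw": 91.8, "x": -35, "y": 105, "z": 275, "roll": 0.7}
    - {"claw": 91.8, "x": -40, "y": 119, "z": 330, "roll": 0.8}
    - {"claw": 91.8, "x": -40, "y": 119, "z": 330, "roll": 0.8}
    - {"claw": 91.8, "x": -40, "y": 119, "z": 330, "roll": 0.8}

```text
clock: 1.1
ee_pos: [0.13, -0.3779, 0.5559]
tcp_rot: [-180.0, -0.1, 64.7]
contact_force: [0.1, -0.9, 0.6]
finger_gap: 0.0917
finger_force: 0.0
```

Emit:
play_rows:
  rows:
    - {"x": 58, "y": 25, "z": 0, "roll": 0.15}
    - {"x": 111, "y": 59, "z": 0, "roll": 0.3}
    - {"x": 158, "y": 100, "z": 0, "roll": 0.45}
    - {"x": 198, "y": 149, "z": 0, "roll": 0.6}
    - {"x": 230, "y": 203, "z": 0, "roll": 0.75}
    - {"x": 253, "y": 261, "z": 0, "roll": 0.9}
    - {"x": 266, "y": 322, "z": 0, "roll": 1.05}
    - {"x": 270, "y": 378, "z": 0, "roll": 1.2}
    - {"x": 266, "y": 434, "z": 0, "roll": 1.35}
    - {"x": 260, "y": 495, "z": 0, "roll": 1.5}
    - {"x": 265, "y": 555, "z": 0, "roll": 1.616}
    - {"x": 276, "y": 607, "z": 0, "roll": 1.616}
    - {"x": 276, "y": 607, "z": -50, "roll": 1.616}
    - {"x": 276, "y": 607, "z": -105, "roll": 1.616}
    - {"x": 276, "y": 607, "z": -160, "roll": 1.616}
    - {"x": 276, "y": 607, "z": -215, "roll": 1.616}
    - {"x": 276, "y": 607, "z": -257, "roll": 1.616}
    - {"x": 276, "y": 607, "z": -257, "roll": 1.616}
    - {"x": 276, "y": 607, "z": -257, "roll": 1.616}

```text
schema error: expected keys claw, x, y, z, roll
```

Run:
```python
from h import *
snap('wrist','w0'); z=load('w0'); print(z['K'],z['T'].round(4)); s=r.state(); print(s['ee_pos'],s['tcp_rot'],s['qpos'].round(1))
cv2.imwrite('pics/w0b.png',cv2.resize(z['im'][:,:,::-1],(768,576)))
```

```text
[[297.31863964   0.         256.78334714]
 [  0.         297.31863964 190.8073051 ]
 [  0.           0.           1.        ]] [[ 9.034e-01  4.123e-01  1.179e-01  1.622e-01]
 [-4.288e-01  8.685e-01  2.488e-01 -3.099e-01]
 [ 2.000e-04 -2.753e-01  9.614e-01  7.138e-01]
 [ 0.000e+00  0.000e+00  0.000e+00  1.000e+00]]
[ 0.13006864 -0.37786188  0.55532806] [-1.79913093e+02 -1.41858708e-01  6.47058118e+01] [-82.    4.5  56.1   0.  119.6 -56.7]
```

View pics/w0b.png

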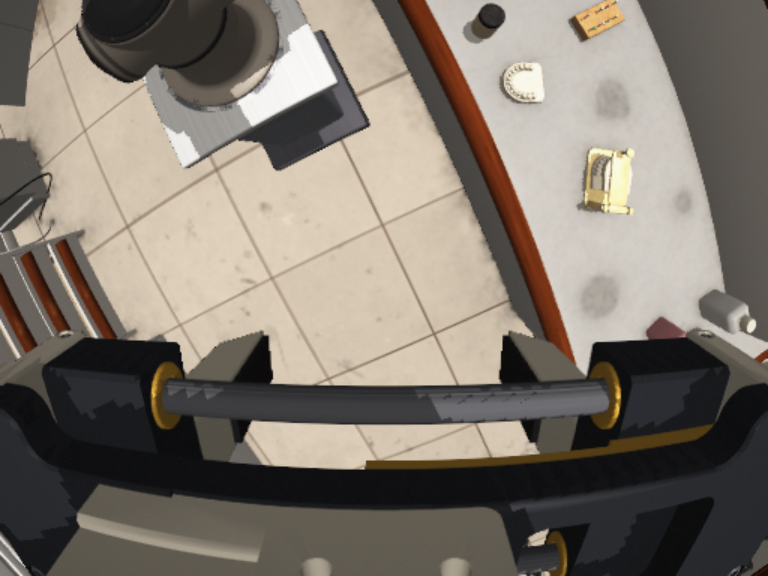

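The move was refused because every row needs "claw". The picture is therefore from the old place: bench edge at (520,250), robot base at (240,60), fingers at (230,390) and (540,390). I'll resend the move.

Emit:
play_rows:
  rows:
    - {"claw": 91.8, "x": 58, "y": 25, "z": 0, "roll": 0.15}
    - {"claw": 91.8, "x": 111, "y": 59, "z": 0, "roll": 0.3}
    - {"claw": 91.8, "x": 158, "y": 100, "z": 0, "roll": 0.45}
    - {"claw": 91.8, "x": 198, "y": 149, "z": 0, "roll": 0.6}
    - {"claw": 91.8, "x": 230, "y": 203, "z": 0, "roll": 0.75}
    - {"claw": 91.8, "x": 253, "y": 261, "z": 0, "roll": 0.9}
    - {"claw": 91.8, "x": 266, "y": 322, "z": 0, "roll": 1.05}
    - {"claw": 91.8, "x": 270, "y": 378, "z": 0, "roll": 1.2}
    - {"claw": 91.8, "x": 266, "y": 434, "z": 0, "roll": 1.35}
    - {"claw": 91.8, "x": 260, "y": 495, "z": 0, "roll": 1.5}
    - {"claw": 91.8, "x": 265, "y": 555, "z": 0, "roll": 1.616}
    - {"claw": 91.8, "x": 276, "y": 607, "z": 0, "roll": 1.616}
    - {"claw": 91.8, "x": 276, "y": 607, "z": -50, "roll": 1.616}
    - {"claw": 91.8, "x": 276, "y": 607, "z": -105, "roll": 1.616}
    - {"claw": 91.8, "x": 276, "y": 607, "z": -160, "roll": 1.616}
    - {"claw": 91.8, "x": 276, "y": 607, "z": -215, "roll": 1.616}
    - {"claw": 91.8, "x": 276, "y": 607, "z": -257, "roll": 1.616}
    - {"claw": 91.8, "x": 276, "y": 607, "z": -257, "roll": 1.616}
    - {"claw": 91.8, "x": 276, "y": 607, "z": -257, "roll": 1.616}

```text
clock: 3.52
ee_pos: [0.4066, 0.2295, 0.3008]
tcp_rot: [180.0, 0.0, 157.3]
contact_force: [-0.1, 0.2, 0.6]
finger_gap: 0.0918
finger_force: 0.0
```

Run:
```python
from h import *
snap('wrist','w1'); z=load('w1'); print(z['T'].round(4)); s=r.state(); print(s['ee_pos'],s['tcp_rot'],s['qpos'].round(1))
cv2.imwrite('pics/w1b.png',cv2.resize(z['im'][:,:,::-1],(800,600)))
```

```text
[[ 3.871e-01 -8.856e-01 -2.567e-01  3.378e-01]
 [ 9.220e-01  3.721e-01  1.069e-01  2.589e-01]
 [ 9.000e-04 -2.781e-01  9.606e-01  4.585e-01]
 [ 0.000e+00  0.000e+00  0.000e+00  1.000e+00]]
[0.40685606 0.22959844 0.30133104] [1.79894127e+02 1.08041176e-01 1.57318994e+02] [ 20.   10.4  88.    0.   81.5 -47.3]
```

View pics/w1b.png

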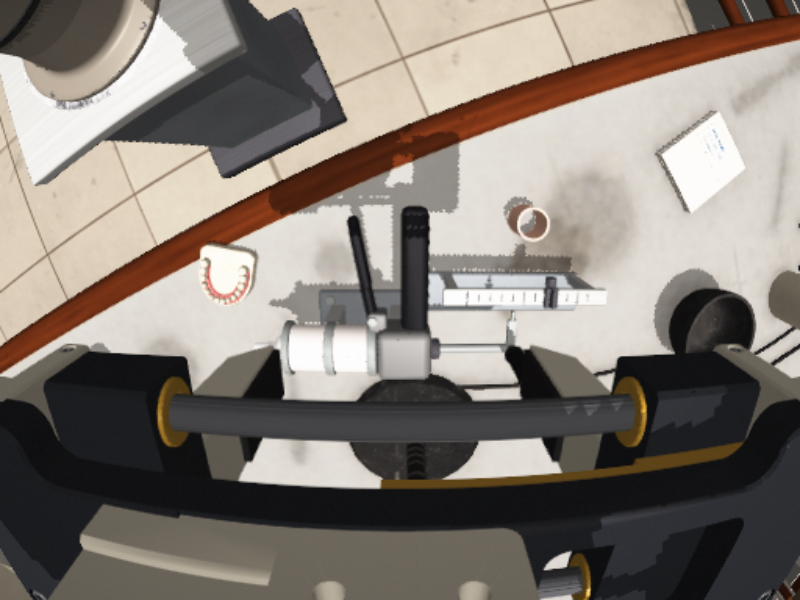

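The gun is clear in the wrist view (800x600): grip at x 402–428 with its end at (415,208), trigger from (353,218) to (376,322), rail from (443,297) to (606,297), rider at (550,292), pointer tip at (512,312), handle at (513,350).

```bash
cat >> h.py <<'E'
GO=np.array([.4907,.2232]); GY=np.array([.3863,.9224]); GX=np.array([GY[1],-GY[0]])
def fray(z,u,v,h):
    K,T=z['K'],z['T']; p=np.array([(u-K[0,2]),-(v-K[1,2])])/K[0,0]; t=np.hypot(*p)
    c=np.r_[p/t*np.sin(t),-np.cos(t)] if t>0 else np.array([0,0,-1.]); w=T[:3,:3]@c
    return T[:3,3]+w*(h-T[2,3])/w[2]
def gun(p): d=np.asarray(p)[:2]-GO; return (np.array([d@GX,d@GY])*1000).round(1)
E
python3 - <<'E'
from h import *
z=load('w1');k=512/800
f=lambda x,y,h: gun(fray(z,x*k,y*k,h))
for n,p in dict(railL=(443,297,.082),railR=(606,297,.082),rider=(550,291,.094),pointer=(512,312,.085),ptb=(512,340,.085),gripEnd=(415,208,.085),gripL=(402,270,.098),gripR=(428,270,.098),trigTip=(353,218,.094),trigL80=(358,262,.094),piv=(376,322,.1),boxL=(379,330,.11),boxR=(430,330,.11)).items(): print(n,f(*p))
C=cv2.resize(z['im'][160:230,270:400],None,fx=6,fy=6,interpolation=cv2.INTER_CUBIC)
cv2.imwrite('pics/w1c.png',C[:,:,::-1])
g=cv2.cvtColor(z['im'],cv2.COLOR_RGB2GRAY)
print('grip profile rows165', [(u,int(g[165,u])) for u in range(220,282,2)])
for v in (184,187,190,193): print(v,g[v,342:364])
E
```

```text
railL [-46.8   9.5]
railR [-46.7 159. ]
rider [-55.4  99.5]
pointer [-34.1  69.5]
ptb [-8.2 71.5]
gripEnd [-122.   -14.7]
gripL [-73.7 -25.2]
gripR [-73.7  -4.5]
trigTip [-115.1  -63.8]
trigL80 [-79.5 -60.5]
piv [-30.7 -46.5]
boxL [-27.4 -43.7]
boxR [-27.4  -2.9]
grip profile rows165 [(220, 186), (222, 186), (224, 190), (226, 140), (228, 35), (230, 59), (232, 36), (234, 51), (236, 176), (238, 221), (240, 222), (242, 223), (244, 224), (246, 224), (248, 226), (250, 225), (252, 142), (254, 144), (256, 97), (258, 23), (260, 36), (262, 53), (264, 57), (266, 58), (268, 56), (270, 50), (272, 31), (274, 85), (276, 140), (278, 142), (280, 142)]
184 [151 151 151 151 151 152 112  64  64  64  50  63  72  75  96 137 152 152
 151 153 154 156]
187 [232 240 252 252 252 230  99  62 110 112  63  36  76 101 102 213 250 251
 251 251 248 247]
190 [158 245 253 253 252 233  99  85 108 109  39  46  94 102 100 242 252 252
 252 252 239 223]
193 [245 251 251 251 241 155  55  94 108 106  33  53 104 101 128 241 250 250
 250 250 247 248]
```

View pics/w1c.png

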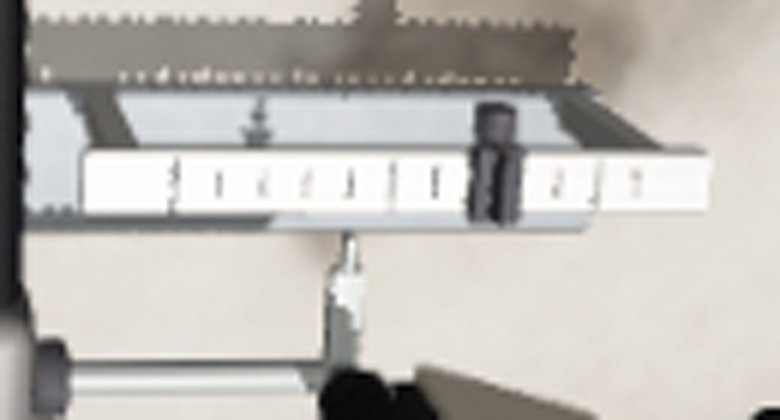

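The frame agrees to about 1 mm: rail ends 9.5/159 against 10/160, grip −25/−4.5, pointer 69.5. Next I'll go down around the trigger and grip.

Emit:
play_rows:
  rows:
    - {"claw": 91.8, "x": 0, "y": 0, "z": -45, "roll": 0}
    - {"claw": 91.8, "x": 0, "y": 0, "z": -95, "roll": 0}
    - {"claw": 91.8, "x": 0, "y": 0, "z": -140, "roll": 0}
    - {"claw": 91.8, "x": 0, "y": 0, "z": -175, "roll": 0}
    - {"claw": 91.8, "x": 0, "y": 0, "z": -205, "roll": 0}
    - {"claw": 91.8, "x": 0, "y": 0, "z": -225, "roll": 0}
    - {"claw": 91.8, "x": 0, "y": 0, "z": -235, "roll": 0}
    - {"claw": 91.8, "x": 0, "y": 0, "z": -235, "roll": 0}
    - {"claw": 70, "x": 0, "y": 0, "z": -235, "roll": 0}
    - {"claw": 70, "x": 0, "y": 0, "z": -235, "roll": 0}
    - {"claw": 70, "x": 0, "y": 0, "z": -235, "roll": 0}
  newtons: 20

```text
clock: 4.95
ee_pos: [0.4056, 0.2286, 0.0651]
tcp_rot: [-179.9, -0.0, 157.4]
contact_force: [-1.6, -5.0, 3.9]
finger_gap: 0.0711
finger_force: 2.6
```

Emit:
play_rows:
  rows:
    - {"claw": 42, "x": 0, "y": 0, "z": 0, "roll": 0}
    - {"claw": 42, "x": 0, "y": 0, "z": 0, "roll": 0}
    - {"claw": 42, "x": 0, "y": 0, "z": 0, "roll": 0}
    - {"claw": 42, "x": 0, "y": 0, "z": 0, "roll": 0}
    - {"claw": 42, "x": 0, "y": 0, "z": 0, "roll": 0}
    - {"claw": 42, "x": 0, "y": 0, "z": 0, "roll": 0}
    - {"claw": 42, "x": 0, "y": 0, "z": 0, "roll": 0}
    - {"claw": 42, "x": 0, "y": 0, "z": 0, "roll": 0}
  newtons: 20

```text
clock: 5.95
ee_pos: [0.4045, 0.229, 0.0646]
tcp_rot: [-179.9, -0.2, 157.3]
contact_force: [-5.3, -0.8, 3.5]
finger_gap: 0.0456
finger_force: 20.2
```

Emit:
play_rows:
  rows:
    - {"claw": 42, "x": 0, "y": 0, "z": 0, "roll": 0}
    - {"claw": 42, "x": 0, "y": 0, "z": 0, "roll": 0}
    - {"claw": 42, "x": 0, "y": 0, "z": 0, "roll": 0}
    - {"claw": 42, "x": 0, "y": 0, "z": 0, "roll": 0}
    - {"claw": 42, "x": 0, "y": 0, "z": 0, "roll": 0}
    - {"claw": 42, "x": 0, "y": 0, "z": 0, "roll": 0}
  newtons: 26

```text
clock: 6.7
ee_pos: [0.4045, 0.2291, 0.0646]
tcp_rot: [-179.9, -0.2, 157.3]
contact_force: [-6.1, -0.8, 2.6]
finger_gap: 0.0459
finger_force: 26.2
```

Emit:
play_rows:
  rows:
    - {"claw": 91.8, "x": 0, "y": 0, "z": 0, "roll": 0}
    - {"claw": 91.8, "x": 0, "y": 0, "z": 0, "roll": 0}
    - {"claw": 91.8, "x": 0, "y": 0, "z": 0, "roll": 0}
    - {"claw": 91.8, "x": 0, "y": 0, "z": 0, "roll": 0}
    - {"claw": 91.8, "x": 0, "y": 0, "z": 0, "roll": 0}
    - {"claw": 91.8, "x": 0, "y": 0, "z": 0, "roll": 0}
    - {"claw": 91.8, "x": 0, "y": 0, "z": 0, "roll": 0}
    - {"claw": 91.8, "x": 0, "y": 0, "z": 0, "roll": 0}

```text
clock: 7.7
ee_pos: [0.4061, 0.2294, 0.0648]
tcp_rot: [180.0, 0.0, 157.3]
contact_force: [-0.6, 0.4, 0.5]
finger_gap: 0.0919
finger_force: 0.0
```

Run:
```python
from h import *
z0=load('w1');z=load('w1')
snap('top','top1')
a=load('top0')['im'].astype(int);b=load('top1')['im'].astype(int)
s=r.state(); print(s['ee_pos'],gun(s['ee_pos']),s['contact_force'],s['finger_gap'])
z=load('w1');k=512/800
for n,p in dict(rid_fin=(352.7,190,.094),fin2=(352.7,187,.094),r0=(348,190,.090),r1=(356.6,190,.090),ptr=(270+345/6,160+237/6,.085)).items(): print(n,gun(fray(z,*p)))
```

```text
[0.40603203 0.22936255 0.06474602] [-80.5 -27. ] [-0.09752679  0.81731482 -0.62033122] 0.09160099982778615
rid_fin [-50.2 100.9]
fin2 [-54.4 100.6]
r0 [-49.1  95.6]
r1 [-49.1 107.9]
ptr [-34.4  69.3]
```

Trigger was squeezed to the stop (gap 45.9 mm) and has been released. Next I'll go over the handle and look again at the pointer and rider from there.

Emit:
play_rows:
  rows:
    - {"claw": 91.8, "x": 0, "y": 0, "z": 40, "roll": 0}
    - {"claw": 91.8, "x": 0, "y": 0, "z": 95, "roll": 0}
    - {"claw": 70, "x": 0, "y": 0, "z": 145, "roll": 0}
    - {"claw": 50, "x": 30, "y": 15, "z": 165, "roll": 0}
    - {"claw": 40, "x": 70, "y": 36, "z": 165, "roll": 0}
    - {"claw": 40, "x": 100, "y": 52, "z": 165, "roll": 0}
    - {"claw": 40, "x": 111.5, "y": 57.7, "z": 165, "roll": 0}
    - {"claw": 40, "x": 111.5, "y": 57.7, "z": 165, "roll": 0}
    - {"claw": 40, "x": 111.5, "y": 57.7, "z": 165, "roll": 0}

```text
clock: 8.88
ee_pos: [0.5169, 0.2867, 0.2296]
tcp_rot: [-180.0, -0.0, 157.3]
contact_force: [0.3, -0.3, 0.8]
finger_gap: 0.04
finger_force: 0.0
```

Run:
```python
from h import *
snap('wrist','w2'); z=load('w2'); s=r.state(); print(s['clock'],s['ee_pos'],gun(s['ee_pos']),s['finger_gap'])
cv2.imwrite('pics/w2b.png',cv2.resize(z['im'][:,:,::-1],(800,600)))
```

```text
8.925 [0.5169349  0.28671127 0.22983385] [-0.3 68.7] 0.04025841047056011
```

View pics/w2b.png

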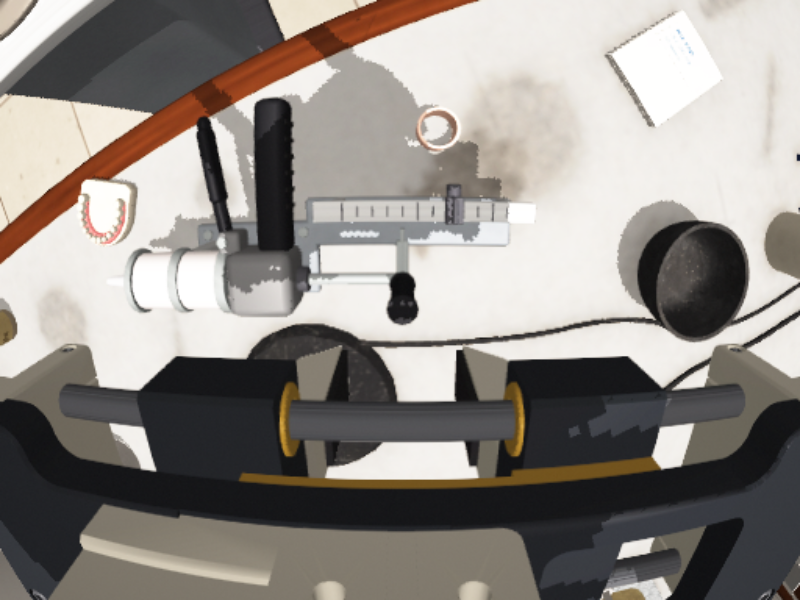

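From above the handle (800x600): handle top (402,307), pointer tip (402,231), rider fin (453,205), trigger sprung back from (203,120) to (228,235).

Run:
```python
from h import *
z=load('w2');k=512/800;f=lambda x,y,h: gun(fray(z,x*k,y*k,h))
z1=load('w1')
for n,p in dict(htop=(402,309,.156),ptr=(402,232,.085),fin=(454,205,.094),railL=(308,210,.082),railR=(535,212,.082),trig=(203,122,.094)).items(): print(n,f(*p))
g=cv2.cvtColor(z['im'],cv2.COLOR_RGB2GRAY)
for v in range(116,146,2): print(v,g[v,276:304])
print('ptr');
for v in range(144,164,2): print(v,g[v,246:268])
# two-view heights
def tri(p,q):
    o=[];d=[]
    for zz,(u,v) in((z1,p),(z,q)):
        c=zz['T'][:3,3]; o.append(c); d.append(fray(zz,u,v,.09)-c)
    s=np.linalg.lstsq(np.c_[d[0],-d[1]],o[1]-o[0],rcond=None)[0]; P=(o[0]+s[0]*d[0]+o[1]+s[1]*d[1])/2
    return gun(P),(P[2]*1000).round(1)
print('tri ptr',tri((327.6,199.5),(402*k,232*k)))
```

```text
htop [-2.4 69.8]
ptr [-32.9  69.9]
fin [-51.6 102.7]
railL [-48.    7.4]
railR [-47.4 159.6]
trig [-111.2  -61.1]
116 [120 120 118 119 123 125 127 129 131 130 129 127 127 127 126 125 124 123
 122 121 119 118 119 118 118 121 120 119]
118 [116 116 117 120 124 124 127 125 125 105  62  58  64  69  72  73  72  70
  72 107 117 114 113 115 117 120 122 122]
120 [112 114 117 117 119 119 118 118 116  96  47  57  86 118 103 110 125 111
  76 103 116 114 112 114 117 120 124 127]
122 [113 115 116 116 116 117 116 117 116  99  58  88 105 119 132 134 124 110
  93 105 114 114 112 112 115 118 121 124]
124 [125 185 116 124 155 148 118 119 119 103  66  90 107 118 129 137 123 107
  89 101 113 112 111 111 110 116 117 118]
126 [148 148 148 146 145 144 139 111 101  63  74  91  83  61  61  74  88  89
  91  94  94  99 100  99 100  99  99  99]
128 [192 191 192 191 192 191 187 157 140  49  72  95 137 109  75 117 117 128
 142 141 122 129 143 143 141 143 140 139]
130 [207 206 205 205 206 205 206 206 189  57 110 137 128  85  72 122 119 122
 142 141 132 176 206 206 205 205 206 205]
132 [177 122 201 202 201 201 202 2
[... 1102 characters left out ...]
40 140 139 140 142 140 140 140 152 159 143 140 141 139 139 139
 140 139 140 141]
152 [139 139 139 139 139 139 139 140 141 142 150 159 143 141 141 191 159 140
 141 139 140 140]
154 [140 140 139 138 137 137 137 129 135 140 151 158 150 152 150 211 235 238
 238 238 238 239]
156 [181 180 180 178 176 176 157 133 155 166 167 163 164 169 162 156 171 175
 174 173 172 174]
158 [244 244 243 242 242 242 242 212 171 164 165 162 163 168 161 183 218 220
 216 211 204 197]
160 [244 244 243 243 242 242 242 213 171 165 166 162 164 167 159 188 224 228
 224 218 212 206]
162 [244 244 243 242 243 242 242 211 170 165 165 162 163 168 160 190 229 232
 229 226 221 215]
tri ptr (array([-32.7,  70.1]), np.float64(81.1))
```

Emit:
play_rows:
  rows:
    - {"claw": 40, "x": 0.4, "y": 0.9, "z": -35, "roll": 0}
    - {"claw": 40, "x": 0.4, "y": 0.9, "z": -75, "roll": 0}
    - {"claw": 40, "x": 0.4, "y": 0.9, "z": -105, "roll": 0}
    - {"claw": 40, "x": 0.4, "y": 0.9, "z": -119, "roll": 0}
    - {"claw": 40, "x": 0.4, "y": 0.9, "z": -119, "roll": 0}
    - {"claw": 20, "x": 0.4, "y": 0.9, "z": -119, "roll": 0}
    - {"claw": 8, "x": 0.4, "y": 0.9, "z": -119, "roll": 0}
    - {"claw": 8, "x": 0.4, "y": 0.9, "z": -119, "roll": 0}
    - {"claw": 8, "x": 0.4, "y": 0.9, "z": -119, "roll": 0}
    - {"claw": 8, "x": 0.4, "y": 0.9, "z": -119, "roll": 0}
    - {"claw": 8, "x": 0.4, "y": 0.9, "z": -119, "roll": 0}
  newtons: 35

```text
clock: 10.3
ee_pos: [0.518, 0.2873, 0.1116]
tcp_rot: [-180.0, 0.0, 157.3]
contact_force: [-1.7, -4.6, 6.8]
finger_gap: 0.0143
finger_force: 35.0
```

Run:
```python
from h import *
s=r.state(); print(s['clock'],s['ee_pos'],gun(s['ee_pos']),s['finger_gap'],s['contact_force'])
```

```text
10.3 [0.51804638 0.28727973 0.11156931] [ 0.5 69.7] 0.014258889898593476 [-1.66301174 -4.56511506  6.79827996]
```

Gripped, with a 14.3 mm gap. I'll pull about 28 mm first, then compare pointer and mark close up.

Emit:
play_rows:
  rows:
    - {"claw": 8, "x": 1.5, "y": 3.7, "z": 0, "roll": 0}
    - {"claw": 8, "x": 3.5, "y": 8.3, "z": 0, "roll": 0}
    - {"claw": 8, "x": 5.8, "y": 13.8, "z": 0, "roll": 0}
    - {"claw": 8, "x": 8.1, "y": 19.4, "z": 0, "roll": 0}
    - {"claw": 8, "x": 10, "y": 23.9, "z": 0, "roll": 0}
    - {"claw": 8, "x": 10.8, "y": 25.8, "z": 0, "roll": 0}
    - {"claw": 8, "x": 10.8, "y": 25.8, "z": 0, "roll": 0}
    - {"claw": 8, "x": 10.8, "y": 25.8, "z": 0, "roll": 0}

```text
clock: 11.3
ee_pos: [0.5286, 0.3124, 0.1116]
tcp_rot: [-179.9, 0.0, 157.3]
contact_force: [-3.0, -6.7, 7.5]
finger_gap: 0.0144
finger_force: 35.0
```

Run:
```python
from h import *
snap('wrist','w3'); z=load('w3'); s=r.state(); print(s['clock'],s['ee_pos'],gun(s['ee_pos']),s['finger_gap'],s['contact_force'])
c=z['T'][:3,3]; print('cam',gun(c),c[2])
# project nominal pointer pixel by brute inversion is needless: crop the middle
C=cv2.resize(z['im'][130:230,220:353],None,fx=6,fy=6,interpolation=cv2.INTER_CUBIC)
cv2.imwrite('pics/w3c.png',C[:,:,::-1])
```

```text
11.35 [0.52853358 0.31239591 0.1115654 ] [ 0.4 96.9] 0.014276025254031405 [-3.39416125 -6.07903549  7.37969237]
cam [-74.3  97.9] 0.2693190894242184
```

View pics/w3c.png

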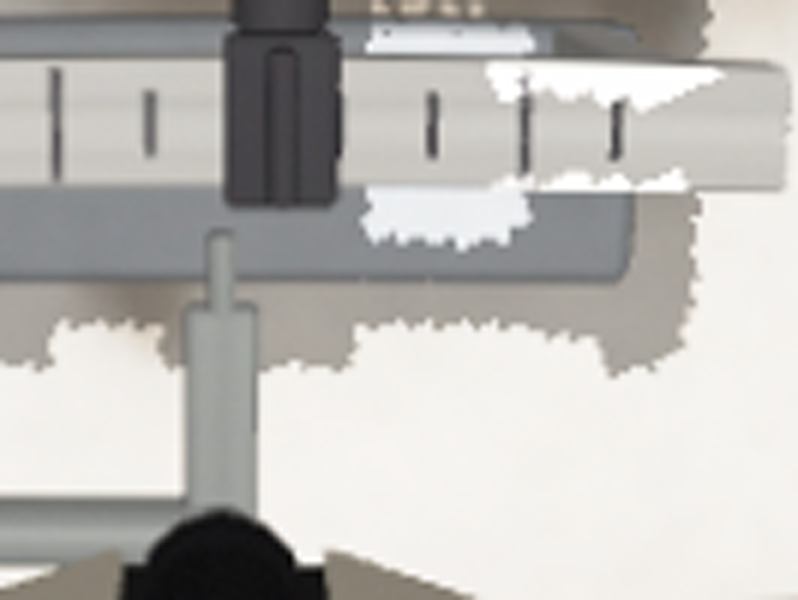

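The pointer tip is at crop (220,240), and the fin's centre line is at (283,200) with edges at 268 and 299. Now the remaining distance.

Run:
```python
from h import *
z=load('w3')
f=lambda x,y,h: gun(fray(z,220+(x+.5)/6-.5,130+(y+.5)/6-.5,h))
for n,p in dict(ptr=(220,245,.085),ptr2=(222,310,.085),fin=(283,195,.094),finT=(282,70,.094),fL=(268,190,.094),fR=(299,190,.094),bodyL=(226,195,.09),bodyR=(338,195,.09),tick1=(150,125,.082),tick2=(433,125,.082)).items(): print(n,f(*p))
```

```text
ptr [-34.4  97.2]
ptr2 [-27.4  97.4]
fin [-41.5 103.5]
finT [-54.1 103.4]
fL [-42. 102.]
fR [-42.  105.1]
bodyL [-40.8  97.8]
bodyR [-40.8 109.3]
tick1 [-46.8  89.8]
tick2 [-46.9 119.8]
```

Emit:
play_rows:
  rows:
    - {"claw": 8, "x": 0.8, "y": 1.9, "z": 0, "roll": 0}
    - {"claw": 8, "x": 1.6, "y": 3.9, "z": 0, "roll": 0}
    - {"claw": 8, "x": 2.2, "y": 5.2, "z": 0, "roll": 0}
    - {"claw": 8, "x": 2.4, "y": 5.8, "z": 0, "roll": 0}
    - {"claw": 8, "x": 2.4, "y": 5.8, "z": 0, "roll": 0}
    - {"claw": 8, "x": 2.4, "y": 5.8, "z": 0, "roll": 0}
    - {"claw": 8, "x": 2.4, "y": 5.8, "z": 0, "roll": 0}
    - {"claw": 8, "x": 2.4, "y": 5.8, "z": 0, "roll": 0}

```text
clock: 12.35
ee_pos: [0.5309, 0.3179, 0.1116]
tcp_rot: [-179.9, 0.0, 157.3]
contact_force: [-4.4, -8.6, 7.2]
finger_gap: 0.0144
finger_force: 35.0
```

Run:
```python
from h import *
snap('wrist','w4'); z=load('w4'); s=r.state(); print(s['clock'],gun(s['ee_pos']),s['finger_gap'],s['contact_force'],s['qvel'].round(2))
C=cv2.resize(z['im'][130:230,220:353],None,fx=6,fy=6,interpolation=cv2.INTER_CUBIC)
cv2.imwrite('pics/w4c.png',C[:,:,::-1])
```

```text
12.4 [  0.4 102.9] 0.014131531510365659 [-3.69809189 -7.56734422  7.11014004] [ 0.04 -0.02 -0.05  0.02  0.11  0.03]
```

View pics/w4c.png

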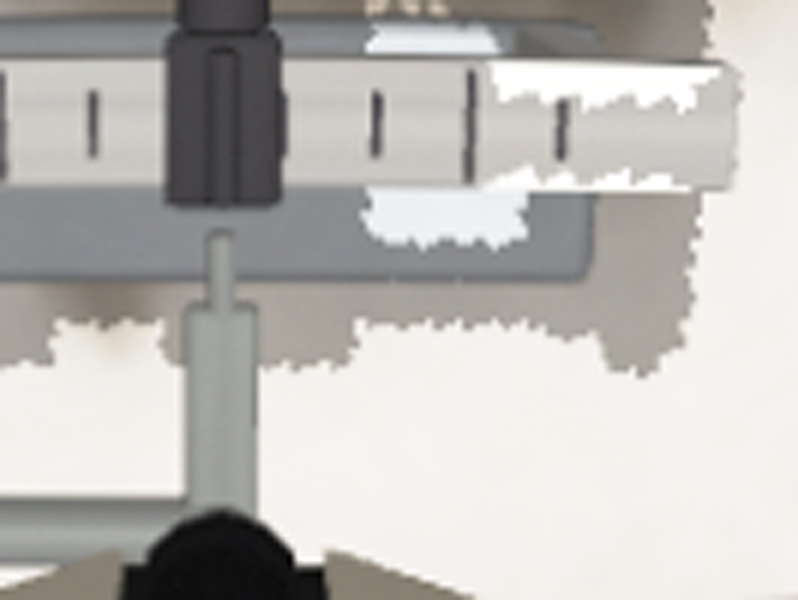

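The pointer tip is at column 220 and the fin's centre line at 222, directly under the camera, so they are level to about 0.2 mm. Handing in.

```bash
python3 -c "
from h import *
print(r.sign_off())"
```

```text
the job is handed in; nothing more can be done
None
```

I squeezed the trigger to its stop, held it and let it spring back; then I pulled the rod out about 34 mm and handed in at about 12.4 s of the 42 s, still gripping the handle, with the pointer level with the rider's fin to about 0.2 mm and the rider and bystanders untouched.

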